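# Scoop the ceramic beads into the heart box

### The arm

A 6-joint arm with a two-finger parallel gripper is mounted at the origin on the work surface. World frame = base frame: x ahead of the robot, y to its left, z up, the work surface at z = 0. Lengths are in m, angles in degrees, forces in N, time in s.
With the tool pointing down it reaches from about 0.25 to 0.725 m from the base axis. Payload 4 kg.
Tool frame: the origin (TCP) lies midway between the tips of the shut fingers; the grasp point (between the pads) lies 19 mm behind it (r.grip_point_offset is the distance from the TCP to the grasp point, in m); z points along the fingers, y is the line along which they close (so a half turn about z gives the same grasp; the last joint's range is limited). The gripper opens to 85 mm and grips with 20 to 120 N. Pads are 22 mm wide; open, the fingers measure 114 mm over their backs; the gripper's body (76 mm by 85 mm) begins 54 mm behind the grasp point. The pads swing forward as they close: fully open they stand 13 mm farther back than shut.
Start: joints at [71.448, 13.785, 0.286, 76.501, 0, 90], TCP at [0.159, 0.474, 0.231] pointing down, gripper open.
Joint ranges: [-155.79, 155.79], [-60.16, 107.12], [-62.33, 73.08], [-114, 123.19], [-81.49, 82.49], [-180, 180]. Speed limits (degrees/s): [159.86, 159.86, 180, 180, 180, 180].

### API

Orientations are given as a 3x3 rotation matrix whose columns are the frame's x, y, z axes.
In Python, from cell import readout, imaging, r gives the robot as it stands. The module is installed in compiled form; this text tells all that it offers.
- The arm moves only by the tool send_rows, never from a script. Its argument "moves" is one flat list of numbers, 7 for each row, row after row: the opening, from 0 (shut) to 1 (fully open), then the shift along the world's x, y, z each as a share of 100 mm, from -1 to 1, then the turn, a rotation vector about the world's x, y, z each as a share of 30 degrees, from -1 to 1. A call has 1 to 12 rows; each row is the pose to reach, as a shift and turn from the pose commanded when the call began; what a row does not reach only later rows make up. A row lasts 1/10 s, in which the tool goes at most 50 mm and 8.59 degrees, less where a joint would pass 70% of its speed; a pose out of reach is approached as far as the arm can. A call with a number of a shift or a turn outside -1 to 1 is refused whole. A call with a gripper value outside its range is refused whole. The fingers move at their own pace and stop on an object; "squeeze" is the grip in N (left out, the last holds). Time passes only in rows, so rows that repeat a pose let the fingers close. It gives the time, the measured TCP pose, the force, the opening and the grip force at its end, in the units of the state.
- readout.read_state(): the state, without advancing time (a new reading comes with each control period).
- imaging.get_image(name): name is "scene" or "top" or "wrist"; returns a dict with "img" (420x560x3 uint8, red, green, blue), "vertical_fov" (degrees; the focal length in pixels is half the picture's height over the tangent of half this angle, whatever the lens; pixels are square), "cx", "cy" (the principal point, pixels), "cam_to_world" (4x4, takes a point from camera to world coordinates). Camera axes: x right, y down, z forward; pixel columns grow to the right and rows downward; lengths in m; the calibration is good to about 2 mm. The wrist camera is an equidistant fisheye: a pixel r from the principal point sees the ray r / f radians off the axis. A picture is of the moment at which its call begins. There is no depth.
- r.sign_off(): hands the job in; it is judged then, once.
The state is a dict: "clock": time; "q": joint angles; "qd": joint speeds; "joint_torque": joint torques, N m; "tcp_pos": TCP position; "ee_rot": TCP orientation; "contact_force": force on the tool from outside, world axes, zero at the start; "wrist_torque": the same for the moment, N m; "grip_width": finger opening in m; "finger_force": force on a finger pad.
Only numpy, scipy, OpenCV 4.12 (cv2) and the standard library are available. Lean on these libraries where they do the work, as an engineer would, in place of code of your own. Each camera call takes 0.05 s, during which the arm holds its last target. There are 200 camera calls.

### The job

Take the small hand scoop, scoop up the six ceramic beads from the wooden trough and tip them into the open heart-shaped box, so that all six end up in the box and none is left in the trough or on the table. Do not touch the beads with the fingers, do not ram or press the scoop hard on the trough, and leave the bottle, glass and jar alone. Then put the scoop back on the cork mat, standing on its flat bottom, and let go.

Things in the scene. Friction and masses are not known exactly. Their poses are not given: they have to be found in the camera images.
- scoop: aluminium scoop, 120 g, wooden handle. Origin: centre of the underside of its flat bowl: floor 75 long (x), 70 wide (y); back and sides 30 high, 2.5 thick; the mouth faces -x. The sides begin 20 behind the front edge and close in from 65 to 60 apart. A bracket at the back carries the level handle: a bar from x = 36 to 106, 16 wide (y), 22 high, centre line 62 above the underside. z up as it stands
- scoop_lip (a point): middle of the bowl's front edge, on its underside (scoop x = -37.5, y = 0, z = 0); axes as the scoop's
- scoop_grip (a point): centre of the scoop's handle (scoop x = 71, y = 0, z = 62): grip here, across the handle's 16 mm width; axes as the scoop's
- scoop_mid (a point): point under the middle of the whole scoop's length (scoop x = 34, y = 0, z = 0)
- trough: fixed wooden bead trough, 78 wide inside (y), walls 5 thick, 34 high; origin on the table. Inner floor 6 above the table, flat from x = -75 to +105 (far wall); beyond x = -75 it rises towards -x as a 40 degree ramp up to the end wall (x = -108, 50 high). Beads lie on the flat floor near the ramp; the scoop fits between the side walls with 4 to spare each side, too little for a bead to pass
- ramp_foot (a point): middle of the line where the trough's flat floor meets its ramp, at floor height (trough x = -75, z = 6); axes as the trough's: the ramp rises towards -x
- heart_box: fixed open heart-shaped box of pale wood, 125 long (x), 137 wide (y), walls 5 thick, rim 50 and inner floor 8 above the table. Origin: on the table under its middle. The heart's tip points to its -x (63 from the origin); its two lobes (half circles of radius 40 about x = 22, y = 28 and -28) lie to +x
- mat: fixed cork mat 220 (x) by 120 (y), 4 thick, on which the scoop lies at the start; origin under its centre, its top is 4 above the origin
- bead0: one of six round glazed ceramic beads, 20 in diameter, 11 g; origin at its centre
- bead1: one of six round glazed ceramic beads, 20 in diameter, 11 g; origin at its centre
- bead2: one of six round glazed ceramic beads, 20 in diameter, 11 g; origin at its centre
- bead3: one of six round glazed ceramic beads, 20 in diameter, 11 g; origin at its centre
- bead4: one of six round glazed ceramic beads, 20 in diameter, 11 g; origin at its centre
- bead5: one of six round glazed ceramic beads, 20 in diameter, 11 g; origin at its centre
- paint_bottle: bystander: plastic paint bottle, 48 in diameter, 110 tall; origin under its centre
- water_glass: bystander: glass tumbler, 66 in diameter, 85 tall; origin under its centre
- glue_jar: bystander: low jar with a lid, 56 in diameter, 60 tall; origin under its centre

How it is judged (in metres and radians):
On the way, in this order (a step that is already met when the one before it is completed fails the run):
1. beads carried up out of the trough in the scoop's bowl (((x of bead0 in the frame of scoop between -0.042 and 0.038 m and y of bead0 in the frame of scoop between -0.035 and 0.035 m and z of bead0 in the frame of scoop between 0.004 and 0.045 m and height (world z) of bead0 above 0.07 m) or (x of bead1 in the frame of scoop between -0.042 and 0.038 m and y of bead1 in the frame of scoop between -0.035 and 0.035 m and z of bead1 in the frame of scoop between 0.004 and 0.045 m and height (world z) of bead1 above 0.07 m) or (x of bead2 in the frame of scoop between -0.042 and 0.038 m and y of bead2 in the frame of scoop between -0.035 and 0.035 m and z of bead2 in the frame of scoop between 0.004 and 0.045 m and height (world z) of bead2 above 0.07 m) or (x of bead3 in the frame of scoop between -0.042 and 0.038 m and y of bead3 in the frame of scoop between -0.035 and 0.035 m and z of bead3 in the frame of scoop between 0.004 and 0.045 m and height (world z) of bead3 above 0.07 m) or (x of bead4 in the frame of scoop between -0.042 and 0.038 m and y of bead4 in the frame of scoop between -0.035 and 0.035 m and z of bead4 in the frame of scoop between 0.004 and 0.045 m and height (world z) of bead4 above 0.07 m) or (x of bead5 in the frame of scoop between -0.042 and 0.038 m and y of bead5 in the frame of scoop between -0.035 and 0.035 m and z of bead5 in the frame of scoop between 0.004 and 0.045 m and height (world z) of bead5 above 0.07 m))), for 0.2 s.
2. all six beads in the heart box (horizontal distance between each of bead0, bead1, bead2, bead3, bead4, bead5 and heart_box below 0.07 m and z of bead0 in the frame of heart_box between 0.013 and 0.05 m and linear speed of each of bead0, bead1, bead2, bead3, bead4, bead5 below 0.05 m/s and z of bead1 in the frame of heart_box between 0.013 and 0.05 m and z of bead2 in the frame of heart_box between 0.013 and 0.05 m and z of bead3 in the frame of heart_box between 0.013 and 0.05 m and z of bead4 in the frame of heart_box between 0.013 and 0.05 m and z of bead5 in the frame of heart_box between 0.013 and 0.05 m), for 0.2 s.
At the end, for the whole second after the job is handed in: All six beads lie at rest inside the heart box; the scoop stands at rest on its flat bottom on the cork mat (its middle within 70 mm of the mat's centre, underside at the mat's top, tilted less than 7 degrees), released (all of step 2 and horizontal distance between scoop_mid and mat below 0.07 m and z of scoop in the frame of mat between 0 and 0.009 m and angle between scoop's own z axis and vertical below 0.12 rad and linear speed of scoop below 0.02 m/s); the robot touches nothing.
It fails at once if a bead is touched by the fingers or the arm (contact force between any of the fingers, the arm and bead0 above 0.3 N or contact force between any of the fingers, the arm and bead1 above 0.3 N or contact force between any of the fingers, the arm and bead2 above 0.3 N or contact force between any of the fingers, the arm and bead3 above 0.3 N or contact force between any of the fingers, the arm and bead4 above 0.3 N or contact force between any of the fingers, the arm and bead5 above 0.3 N).
It fails at once if the scoop is pressed or rammed against the trough with more than 50 N (contact force between scoop and trough above 50 N).
It fails at once if a bystander is shifted by more than 25 mm or tipped (distance of any of paint_bottle, water_glass, glue_jar from where it was at the start of the episode above 0.025 m or angle between any of paint_bottle, water_glass, glue_jar's own z axis and vertical above 0.3 rad).
It also fails if it takes over 69 s, if anything falls off the work surface, if the arm or the gripper's body presses on something with over 40 N, if the wrist force passes 120 N, or if a joint passes its speed limit or range.

## Working session

There is one attempt and no reset: what is moved stays moved. The work goes in short steps, Python scripts to look and compute and a tool call to move; the robot and the scene stay as the last step left them, time stands still between calls to the robot, and variables do not carry over. Pictures are saved under pics/ and viewed, at most 10 in all, crops included, and the job is handed in when it is done.

Besides the shell and the picture viewer there is one more tool, called after "Request:" as name(argument=value, ...) on one line, values as JSON. send_rows: Moves the arm, as the interface text tells. Shift numbers are shares of 100 mm and turn numbers shares of 30 degrees, none past 1 either way. Its arguments: {"type":"object","properties":{"moves":{"type":"array","items":{"type":"number"}},"squeeze":{"type":"number"}},"required":["moves"]}

```bash
mkdir -p pics; ls; python3 - <<'E'
from cell import readout, imaging, r
import cv2, numpy as np, pickle
d={}
for n in ("scene","top"):
    im=imaging.get_image(n); d[n]=im
    cv2.imwrite(f"pics/{n}0.png",im["img"][...,::-1])
    print(n,im["vertical_fov"],im["cx"],im["cy"],np.round(im["cam_to_world"],4).tolist())
pickle.dump(d,open("cams.pkl","wb"))
s=readout.read_state(); print(s["clock"],s["tcp_pos"],np.round(s["ee_rot"],3).tolist(),s["grip_width"], r.grip_point_offset)
E
```

```text
pics
scene 52.632258195856224 276.7976554191019 214.4654185822743 [[0.4809, 0.4758, -0.7364, 1.3107], [0.8766, -0.2759, 0.3942, -0.3952], [-0.0156, -0.8352, -0.5498, 0.6248], [0.0, 0.0, 0.0, 1.0]]
top 51.98487308451036 282.25459452403794 210.56273680578548 [[0.0117, -0.9963, 0.0848, 0.5372], [-0.9998, -0.0129, -0.0131, -0.0179], [0.0141, -0.0847, -0.9963, 0.8821], [0.0, 0.0, 0.0, 1.0]]
0.1 [0.15891078 0.47348647 0.23051496] [[-0.948, 0.318, -0.001], [0.318, 0.948, -0.002], [0.0, -0.002, -1.0]] 0.08548914350969913 0.0187
```

View pics/top0.png

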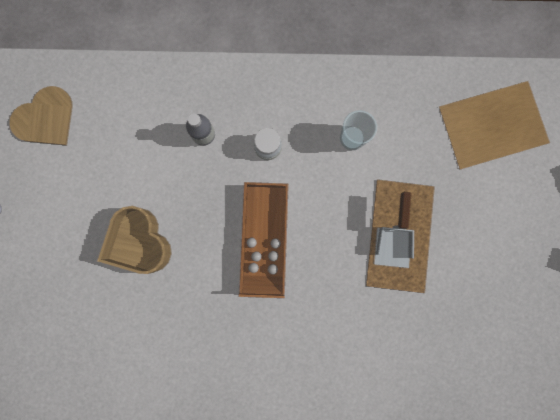

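View pics/scene0.png

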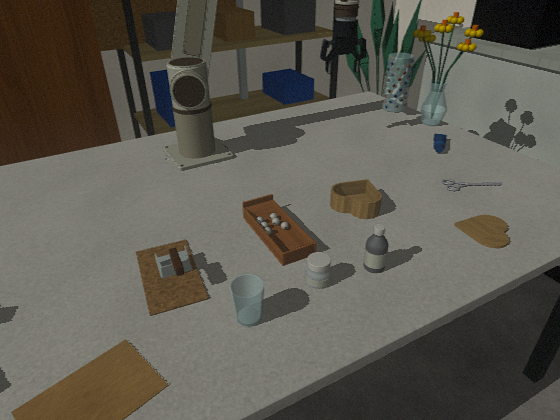

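The top view (up = +x, left = +y) shows the trough at about (265,240) with its ramp end low, beads near (262,257), the scoop at (398,235) with its handle up, the mat at (402,236) and the heart at (138,242). I'll take enlarged crops next.

```bash
python3 - <<'E'
import cv2, numpy as np, pickle
d=pickle.load(open("cams.pkl","rb"))
t=d["top"]["img"][...,::-1]; s=d["scene"]["img"][...,::-1]
def c(im,x,y,w,h,k):
    o=cv2.resize(im[y:y+h,x:x+w],None,fx=k,fy=k,interpolation=cv2.INTER_CUBIC)
    o=cv2.convertScaleAbs(o,alpha=1.5)
    for X in range(x-x%20+20,x+w,20): cv2.line(o,((X-x)*k,0),((X-x)*k,5),(0,255,0),1);cv2.putText(o,str(X),((X-x)*k-10,15),0,.35,(0,255,0),1)
    for Y in range(y-y%20+20,y+h,20): cv2.line(o,(0,(Y-y)*k),(5,(Y-y)*k),(0,255,0),1);cv2.putText(o,str(Y),(6,(Y-y)*k+4),0,.35,(0,255,0),1)
    return o
cv2.imwrite("pics/tc.png",np.hstack([c(t,230,172,70,135,4),c(t,360,172,80,135,4),]))
cv2.imwrite("pics/sc.png",np.hstack([c(s,130,230,90,90,4),c(s,235,180,105,90,4)]))
E
```

```text
(no output)
```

View pics/tc.png

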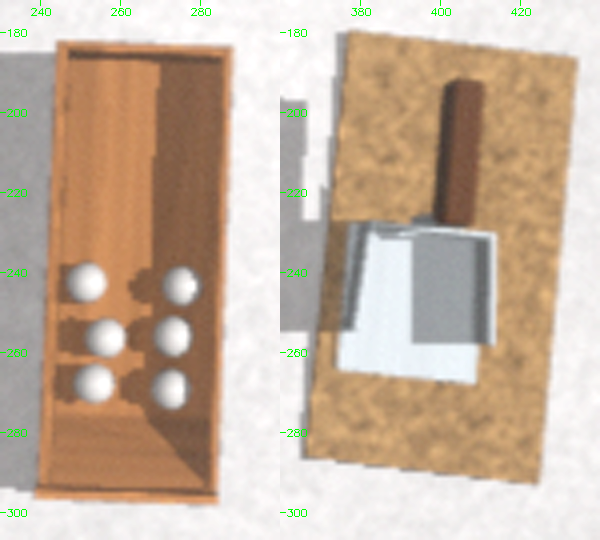

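View pics/sc.png

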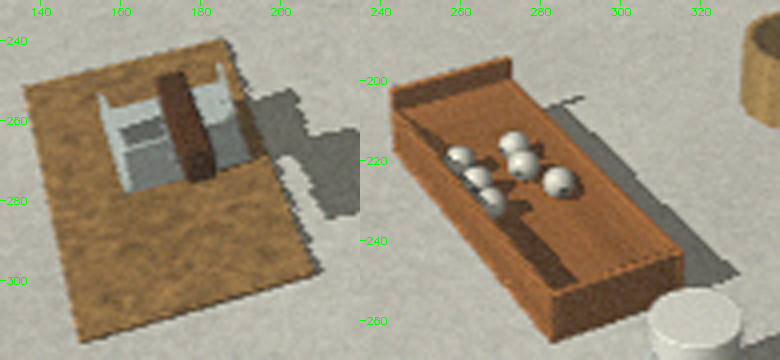

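The crops give trough rim, mat, handle and bowl corners, plus the bead centres, readable to about half a pixel. Next I fit planar poses in both views, leaving heights free as a check.

```bash
cat > h.py <<'E'
import numpy as np, pickle
from scipy.optimize import least_squares
d=pickle.load(open("cams.pkl","rb"))
def proj(n,P):
    c=d[n]; f=210/np.tan(np.radians(c["vertical_fov"]/2)); M=np.linalg.inv(c["cam_to_world"])
    p=np.atleast_2d(P)@M[:3,:3].T+M[:3,3]
    return np.c_[c["cx"]+f*p[:,0]/p[:,2],c["cy"]+f*p[:,1]/p[:,2]]
def fit(obs,p0,freez=True):
    # obs: (view, local xyz mm, px)
    def res(p):
        c,s=np.cos(p[3]),np.sin(p[3]); out=[]
        for n,l,px in obs:
            l=np.array(l)/1000; w=[p[0]+c*l[0]-s*l[1],p[1]+s*l[0]+c*l[1],p[2]+l[2]]
            out.append(proj(n,w)[0]-px)
        return np.ravel(out)
    s=least_squares(res,p0,loss="soft_l1")
    return s.x,res(s.x).reshape(-1,2)
def tri(pt,ps,g=(.4,0,.02)):
    s=least_squares(lambda P:np.r_[proj("top",P)[0]-pt,proj("scene",P)[0]-ps],g); return s.x,s.fun
E
python3 - <<'E'
from h import *
np.set_printoptions(precision=4,suppress=True)
T="top";S="scene"
tr=[(T,(110,44,34),(244.3,182.5)),(T,(110,-44,34),(288.2,183.8)),(T,(-113,44,50),(238.5,296.3)),(T,(-113,-44,50),(284.2,297.5)),
(S,(110,44,34),(315.75,242.5)),(S,(110,-44,34),(282.75,253.75)),(S,(110,-44,0),(283.25,265.5)),(S,(110,44,0),(315.75,252)),(S,(-113,-44,50),(242.75,201.25)),(S,(-113,44,50),(272.75,194.5))]
mat=[(T,(110,60,4),(377.25,179.5)),(T,(110,-60,4),(434.5,186.5)),(T,(-110,60,4),(365.5,286.5)),(T,(-110,-60,4),(425,293.25)),
(S,(-110,-60,4),(135.75,251.75)),(S,(-110,60,4),(186.25,239.5)),(S,(110,60,4),(210.5,297.5)),(S,(110,-60,4),(150.5,315.5))]
sc=[(T,(106,-8,73),(411.25,192.5)),(T,(106,8,73),(402.5,191.5)),(T,(36,-8,73),(408.25,228.75)),(T,(-37.5,35,2.5),(374,264.5)),(T,(-37.5,-35,2.5),(409,268)),
(S,(37.5,-35,0),(161.5,278)),(S,(106,0,51),(180.5+1,275)),(S,(36,0,73),(172,248.5))]
for n,o,p in (("trough",tr,[.45,0,0,0]),("mat",mat,[.45,-.25,0,0]),("scoop",sc,[.45,-.25,0,0])):
    x,rs=fit(o,p); print(n,x,np.degrees(x[3])); print(rs.round(1).tolist())
E
```

```text
trough [ 0.5552  0.0081 -0.0001 -0.0183] -1.047524120083446
[[-1.6, -0.9], [-1.2, -0.7], [-0.8, 0.0], [-0.3, 0.2], [0.0, -0.2], [-0.7, 0.1], [-1.1, 0.2], [-0.5, 1.9], [-1.6, 0.4], [-1.4, -1.3]]
mat [ 0.5639 -0.2699 -0.0016 -0.1038] -5.946660467274023
[[-1.8, -0.2], [-1.5, -0.4], [-0.5, -0.4], [-1.2, -0.3], [-1.2, -0.1], [-1.6, -0.2], [-2.4, 0.2], [-1.6, -0.4]]
scoop [ 0.539  -0.2541  0.004  -0.0772] -4.421779179610077
[[-0.9, -0.5], [-0.6, -0.2], [-0.3, 0.1], [-0.1, 0.1], [-0.7, -0.3], [-1.4, 0.4], [-1.4, 0.1], [-1.2, -1.3]]
```

The fit puts the scoop at (0.539, -0.254, 0.004), yaw -4.4°, the trough at (0.555, 0.008, 0), yaw -1.0°, and the mat at (0.564, -0.270); the free heights agree with the text. I'll move over the trough and check with the wrist camera on the way.

Request:
send_rows(moves=[1, 0.42, -0.5, 0, 0, 0, 0.06, 1, 0.85, -1, 0, 0, 0, 0.12, 1, 0.85, -1, 0, 0, 0, 0.12, 1, 0.85, -1, 0, 0, 0, 0.12])

```text
clock: 0.5
tcp_pos: [0.2456, 0.3712, 0.231]
ee_rot: [[-0.965, 0.263, -0.0], [0.263, 0.965, -0.002], [-0.0, -0.002, -1.0]]
contact_force: [0.1, 0.2, -0.7]
grip_width: 0.0853
finger_force: 0.0
```

Request:
send_rows(moves=[1, 0.42, -0.5, 0, 0, 0, 0.06, 1, 0.85, -1, 0, 0, 0, 0.12, 1, 0.85, -1, 0, 0, 0, 0.12, 1, 0.85, -1, 0, 0, 0, 0.12])

```text
clock: 0.9
tcp_pos: [0.3305, 0.2722, 0.2311]
ee_rot: [[-0.979, 0.202, 0.0], [0.202, 0.979, -0.001], [-0.0, -0.001, -1.0]]
contact_force: [0.6, -0.6, -0.7]
grip_width: 0.0852
finger_force: 0.0
```

Request:
send_rows(moves=[1, 0.42, -0.5, 0, 0, 0, 0.06, 1, 0.85, -1, 0, 0, 0, 0.12, 1, 0.85, -1, 0, 0, 0, 0.12, 1, 0.85, -1, 0, 0, 0, 0.12])

```text
clock: 1.3
tcp_pos: [0.4157, 0.173, 0.2309]
ee_rot: [[-0.99, 0.139, 0.0], [0.139, 0.99, -0.0], [-0.0, -0.0, -1.0]]
contact_force: [-0.6, -0.6, 1.2]
grip_width: 0.0851
finger_force: 0.0
```

Request:
send_rows(moves=[1, 0.42, -0.5, 0, 0, 0, 0.06, 1, 0.85, -1, 0, 0, 0, 0.12, 1, 0.85, -1, 0, 0, 0, 0.12, 1, 0.85, -1, 0, 0, 0, 0.12])

```text
clock: 1.7
tcp_pos: [0.5008, 0.0734, 0.2306]
ee_rot: [[-0.997, 0.075, 0.0], [0.075, 0.997, 0.0], [-0.0, 0.0, -1.0]]
contact_force: [-0.3, 0.2, -1.0]
grip_width: 0.0852
finger_force: 0.0
```

```bash
python3 - <<'E'
from cell import readout, imaging
import cv2, numpy as np, pickle
im=imaging.get_image("wrist"); pickle.dump(im,open("w1.pkl","wb"))
cv2.imwrite("pics/w1.png",cv2.resize(im["img"][...,::-1],None,fx=1.4,fy=1.4,interpolation=cv2.INTER_CUBIC))
print(im["vertical_fov"],im["cx"],im["cy"],np.round(im["cam_to_world"],4).tolist())
s=readout.read_state(); print(s["clock"],s["q"],s["tcp_pos"],np.round(s["ee_rot"],3).tolist(),s["contact_force"])
E
```

```text
65.70646984690485 282.0480106554702 209.10091494936995 [[0.075, 0.9634, 0.2574, 0.4355], [0.9972, -0.0721, -0.0204, 0.0777], [-0.0011, 0.2582, -0.9661, 0.3731], [0.0, 0.0, 0.0, 1.0]]
1.75 [8.46473554e+00 1.44243514e+01 1.01914554e+00 7.66658510e+01
 5.40664256e-02 1.26890976e+01] [0.49942746 0.07461526 0.23059165] [[-0.997, 0.074, -0.001], [0.074, 0.997, 0.001], [0.001, 0.001, -1.0]] [0.45307932 0.20385411 0.17996273]
```

View pics/w1.png

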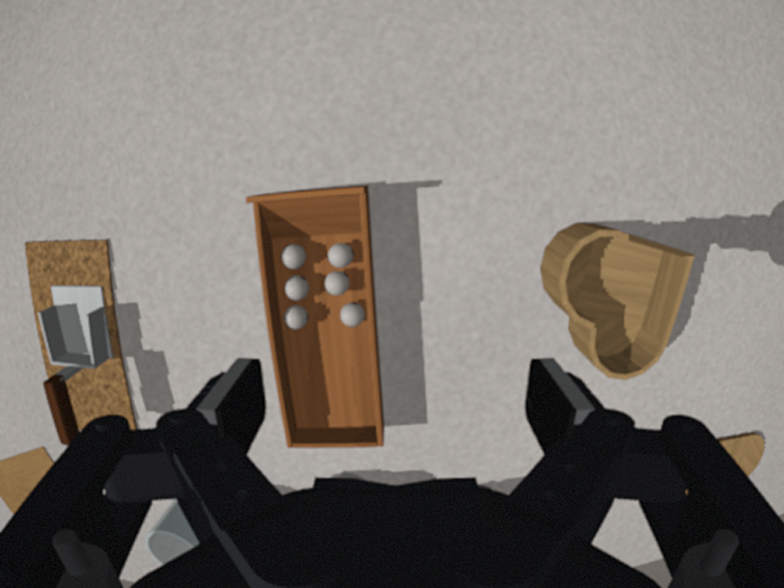

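The wrist view agrees with the top view: trough rim corners at about (248,199), (366,187), (290,446), (383,444), beads at (294,256) to (352,314), heart tip at (692,252). I'll refine trough, beads and heart with this third view.

```bash
cat >> h.py <<'E'
def addw(name,file): d[name]=pickle.load(open(file,"rb")); d[name]["fish"]=1
_p=proj
def proj(n,P):
    c=d[n]
    if "fish" not in c: return _p(n,P)
    f=210/np.tan(np.radians(c["vertical_fov"]/2)); M=np.linalg.inv(c["cam_to_world"])
    p=np.atleast_2d(P)@M[:3,:3].T+M[:3,3]; q=np.hypot(p[:,0],p[:,1]); k=f*np.arctan2(q,p[:,2])/q
    return np.c_[c["cx"]+k*p[:,0],c["cy"]+k*p[:,1]]
E
python3 - <<'E'
import h
from h import *
h.addw("W","w1.pkl")
np.set_printoptions(precision=4,suppress=True)
W="W";T="top";S="scene"; k=lambda u,v:(u/1.4,v/1.4)
tw=[(W,(-113,-44,50),k(248,199)),(W,(-113,44,50),k(366,187)),(W,(110,-44,34),k(290,446)),(W,(110,44,34),k(383,444))]
tr=[(T,(110,44,34),(244.3,182.5)),(T,(110,-44,34),(288.2,183.8)),(T,(-113,44,50),(238.5,296.3)),(T,(-113,-44,50),(284.2,297.5)),
(S,(110,44,34),(315.75,242.5)),(S,(110,-44,34),(282.75,253.75)),(S,(110,-44,0),(283.25,265.5)),(S,(110,44,0),(315.75,252)),(S,(-113,-44,50),(242.75,201.25)),(S,(-113,44,50),(272.75,194.5))]
for o in (tw,tr+tw):
    x,rs=fit(o,[.45,0,0,0]); print("trough",x,np.degrees(x[3])); print(rs.round(1).tolist())
sw=[(W,(-37.5,-35,2.5),k(52,287)),(W,(-37.5,35,2.5),k(101,286)),(W,(37.5,32,30),k(107,362))]
# beads: top crop vs wrist, order: y- side then y+
bt=[(230+u/4,172+v/4) for u,v in ((170,390),(173,336),(181,286),(94,384),(105,338),(86,282))]
bw=[k(*p) for p in ((294,256),(297,288),(297,317),(340,254),(337,283),(352,314))]
for a,b in zip(bt,bw):
    s=least_squares(lambda P:np.r_[h.proj(T,P)[0]-a,h.proj(W,P)[0]-b],(.5,0,.02)); 
    c,sn=np.cos(x[3]),np.sin(x[3]); q=s.x[:2]-x[:2]; print("bead",s.x,"local",np.array([c*q[0]+sn*q[1],-sn*q[0]+c*q[1]]),s.fun.round(1))
a=np.linspace(0,2*np.pi,180)
def f(p):
    c,s=np.cos(p[2]),np.sin(p[2]); R=np.array([[c,-s],[s,c]])
    w=lambda L:np.c_[L@R.T+p[:2],np.full(len(L),.05)]
    cir=np.vstack([np.c_[.022+.04*np.cos(a),y+.04*np.sin(a)] for y in (.028,-.028)])
    A=h.proj(W,w(cir)); B=h.proj(T,w(cir)); t=w(np.array([[-.063,0]]))
    return np.r_[A[:,0].min()-541/1.4,A[:,1].max()-378/1.4,h.proj(W,t)[0]-k(692,252),B[:,0].max()-171,B[:,1].min()-205,h.proj(T,t)[0]-(101,259)]
for y0 in (-1,-.3):
    s=least_squares(f,[.53,.27,y0],loss="soft_l1",diff_step=1e-3); print("heart",s.x,np.degrees(s.x[2]),f(s.x).round(1))
E
```

```text
trough [ 0.5561  0.0091 -0.0059 -0.0208] -1.1919475535081574
[[0.1, -0.7], [-0.5, 0.8], [-0.5, -0.2], [1.2, 0.1]]
trough [ 0.5549  0.0094 -0.0024 -0.0221] -1.2677342527941013
[[-1.9, -0.6], [-1.6, -0.3], [-1.6, -0.1], [-1.3, 0.3], [0.3, 0.4], [-0.5, 0.7], [-0.8, 0.7], [-0.2, 2.5], [-1.0, 0.9], [-0.8, -0.7], [-0.6, -1.8], [-0.3, -0.2], [-1.0, 0.5], [1.3, 0.9]]
bead [ 0.4939 -0.0101  0.0131] local [-0.0606 -0.0209] [-0.5 -0.7 -0.4 -0.3]
bead [ 0.5208 -0.011   0.0132] local [-0.0337 -0.0212] [-0.7 -0.7 -0.4 -0.3]
bead [ 0.5459 -0.0145  0.0132] local [-0.0085 -0.0241] [-0.8 -0.7 -0.5 -0.3]
bead [0.4959 0.0279 0.0115] local [-0.0595  0.0171] [-0.4 -0.4 -0.3 -0.2]
bead [0.5192 0.0231 0.0136] local [-0.0361  0.0129] [-0.7 -0.5 -0.4 -0.3]
bead [0.5466 0.0328 0.0135] local [-0.0088  0.0232] [-0.5 -0.3 -0.3 -0.2]
heart [ 0.5357  0.2575 -1.0802] -61.88991069725716 [ 2.9  0.4 -5.9  1.2 -0.8  2.3  1.5  2.5]
heart [ 0.5357  0.2575 -1.0801] -61.887741295060735 [ 2.9  0.4 -5.9  1.2 -0.8  2.3  1.5  2.5]
```

Request:
send_rows(moves=[1, 0.14, -0.42, 0, 0, 0, 0, 1, 0.28, -0.83, 0, 0, 0, 0, 1, 0.28, -0.83, 0, 0, 0, 0])

```text
clock: 2.05
tcp_pos: [0.5276, -0.0103, 0.231]
ee_rot: [[-0.997, 0.075, -0.0], [0.075, 0.997, -0.001], [-0.0, -0.001, -1.0]]
contact_force: [-0.6, 0.0, -0.2]
grip_width: 0.0851
finger_force: 0.0
```

Request:
send_rows(moves=[1, 0.14, -0.42, 0, 0, 0, 0, 1, 0.28, -0.83, 0, 0, 0, 0, 1, 0.28, -0.83, 0, 0, 0, 0])

```text
clock: 2.35
tcp_pos: [0.5559, -0.0932, 0.2308]
ee_rot: [[-0.997, 0.075, 0.0], [0.075, 0.997, -0.001], [-0.0, -0.001, -1.0]]
contact_force: [-0.5, -0.3, -0.1]
grip_width: 0.0856
finger_force: 0.0
```

Request:
send_rows(moves=[1, 0.14, -0.42, 0, 0, 0, 0, 1, 0.28, -0.83, 0, 0, 0, 0, 1, 0.28, -0.83, 0, 0, 0, 0])

```text
clock: 2.65
tcp_pos: [0.584, -0.1761, 0.2303]
ee_rot: [[-0.997, 0.075, -0.0], [0.075, 0.997, -0.0], [0.0, -0.0, -1.0]]
contact_force: [0.4, 1.0, -0.2]
grip_width: 0.0852
finger_force: 0.0
```

Request:
send_rows(moves=[1, 0.14, -0.42, -0.4, 0, 0, 0, 1, 0.27, -0.84, -0.8, 0, 0, 0, 1, 0.27, -0.84, -0.8, 0, 0, 0, 1, 0.27, -0.84, -0.8, 0, 0, 0, 1, 0.27, -0.84, -0.8, 0, 0, 0])

```text
clock: 3.15
tcp_pos: [0.6103, -0.2566, 0.152]
ee_rot: [[-0.997, 0.071, -0.0], [0.071, 0.997, 0.001], [0.0, 0.001, -1.0]]
contact_force: [0.5, 0.7, 1.1]
grip_width: 0.0853
finger_force: 0.0
```

```bash
python3 - <<'E'
from cell import readout, imaging
import cv2, numpy as np, pickle, h
im=imaging.get_image("wrist"); pickle.dump(im,open("w2.pkl","wb"))
h.addw("W","w2.pkl")
o=cv2.resize(im["img"][...,::-1],None,fx=1.4,fy=1.4,interpolation=cv2.INTER_CUBIC)
x,y,t=.539,-.2541,-.0772
for l in ((106,-8,73),(106,8,73),(36,-8,73),(36,8,73),(-37.5,35,2.5),(-37.5,-35,2.5)):
    l=np.array(l)/1000; p=h.proj("W",[x+np.cos(t)*l[0]-np.sin(t)*l[1],y+np.sin(t)*l[0]+np.cos(t)*l[1],.004+l[2]])[0]*1.4
    cv2.circle(o,tuple(int(v) for v in p),3,(0,255,0),1); print(l,p.round())
cv2.imwrite("pics/w2.png",o)
s=readout.read_state(); print(s["clock"],s["tcp_pos"],np.round(s["ee_rot"],3).tolist(),s["contact_force"])
E
```

```text
[ 0.106 -0.008  0.073] [375. 370.]
[0.106 0.008 0.073] [405. 370.]
[ 0.036 -0.008  0.073] [374. 237.]
[0.036 0.008 0.073] [407. 237.]
[-0.0375  0.035   0.0025] [448. 107.]
[-0.0375 -0.035   0.0025] [336. 107.]
3.2 [ 0.61084191 -0.25674699  0.15306611] [[-0.998, 0.07, 0.002], [0.07, 0.998, 0.0], [-0.002, 0.0, -1.0]] [ 0.70943933 -0.40779252  0.32279054]
```

View pics/w2.png

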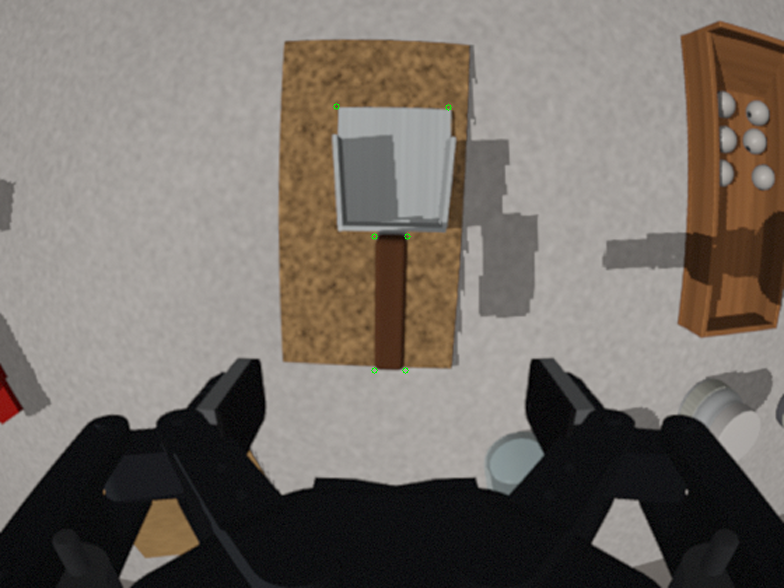

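The predicted corners (green) sit on the handle and lip to within about 1 mm, so I'll descend and grip.

Request:
send_rows(moves=[1, 0, -0.02, -0.4, 0, 0, 0, 1, 0, -0.02, -0.8, 0, 0, 0, 1, 0, -0.02, -0.9, 0, 0, 0])

```text
clock: 3.5
tcp_pos: [0.608, -0.2581, 0.0589]
ee_rot: [[-0.998, 0.07, -0.005], [0.07, 0.998, 0.003], [0.005, 0.002, -1.0]]
contact_force: [-1.0, 0.8, -0.8]
grip_width: 0.0854
finger_force: 0.0
```

Request:
send_rows(moves=[1, 0, 0, -0.14, 0, 0, 0, 1, 0, 0, -0.14, 0, 0, 0, 0, 0, 0, -0.14, 0, 0, 0, 0, 0, 0, -0.14, 0, 0, 0, 0, 0, 0, -0.14, 0, 0, 0, 0, 0, 0, -0.14, 0, 0, 0, 0, 0, 0, -0.14, 0, 0, 0, 0, 0, 0, -0.14, 0, 0, 0, 0, 0, 0, -0.14, 0, 0, 0], squeeze=70)

```text
clock: 4.4
tcp_pos: [0.6104, -0.2611, 0.048]
ee_rot: [[-0.997, 0.072, 0.001], [0.072, 0.997, -0.0], [-0.001, -0.0, -1.0]]
contact_force: [-1.1, 0.9, 3.7]
grip_width: 0.0149
finger_force: 70.6
```

Request:
send_rows(moves=[0, 0, 0, 0.1, 0, 0, 0, 0, 0, 0, 0.4, 0, 0, 0, 0, 0, 0, 0.8, 0, 0, 0, 0, 0, 0, 1, 0, 0, 0, 0, 0, 0, 1, 0, 0, 0])

```text
clock: 4.9
tcp_pos: [0.6124, -0.262, 0.1519]
ee_rot: [[-0.997, 0.072, 0.007], [0.072, 0.997, -0.003], [-0.008, -0.003, -1.0]]
contact_force: [-0.1, -0.3, -0.2]
grip_width: 0.0148
finger_force: 70.1
```

Request:
send_rows(moves=[0, 0, 0, 0.2, 0, 0, 0.05, 0, 0, 0, 0.2, 0, 0, 0.1, 0, 0, 0, 0.2, 0, 0, 0.1])

```text
clock: 5.2
tcp_pos: [0.6097, -0.2608, 0.1658]
ee_rot: [[-1.0, 0.02, -0.001], [0.02, 1.0, 0.001], [0.001, 0.001, -1.0]]
contact_force: [-0.2, -0.1, -0.8]
grip_width: 0.0147
finger_force: 70.1
```

```bash
python3 - <<'E'
from cell import readout, imaging
import cv2, numpy as np, pickle, h
im=imaging.get_image("wrist"); pickle.dump(im,open("w3.pkl","wb")); h.addw("W","w3.pkl"); h.addw("W2","w2.pkl")
s=readout.read_state(); T=np.array(s["tcp_pos"]); R=np.array(s["ee_rot"]); print(s["clock"],T,R.round(3).tolist(),s["contact_force"],s["wrist_torque"])
o=cv2.resize(im["img"][...,::-1],None,fx=1.4,fy=1.4,interpolation=cv2.INTER_CUBIC)
S=R@np.diag([-1,1,-1])
for l in ((106,-8,73),(106,8,73),(36,-8,73),(36,8,73),(-37.5,35,2.5),(-37.5,-35,2.5)):
    w=T+S@(np.array(l)/1000-np.array([.0716,0,.044])); p=h.proj("W",w)[0]*1.4; cv2.circle(o,tuple(int(v) for v in p),3,(0,255,0),1)
cv2.imwrite("pics/w3.png",o)
print("jar",h.tri((268,139),(319,260)))
E
```

```text
5.25 [ 0.60931587 -0.26067475  0.16530107] [[-1.0, 0.02, -0.003], [0.02, 1.0, 0.001], [0.003, 0.001, -1.0]] [ 0.68580878 -0.87275144 -1.55926848] [ 0.03080287 -0.0330649   0.03791175]
jar (array([0.74731868, 0.00196547, 0.0590311 ]), array([-0.66397044, -0.37944151, -0.81233246,  0.11010656]))
```

View pics/w3.png

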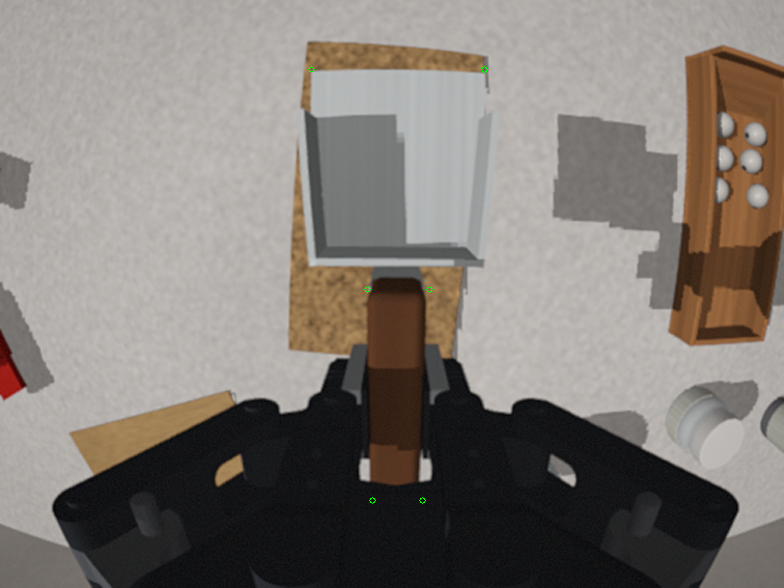

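The gripped scoop projects where expected at the lip (row about 70), so it sits square in the hand. The jar's near edge is at x ≈ 0.719, so I'll enter with the lip at trough x ≈ 10 mm, clear of both jar and beads.

Request:
send_rows(moves=[0, 0.1, 0.35, 0, 0, 0, 0, 0, 0.2, 0.7, 0, 0, 0, 0, 0, 0.21, 0.89, 0, 0, 0, 0])

```text
clock: 5.55
tcp_pos: [0.631, -0.1693, 0.1652]
ee_rot: [[-1.0, 0.018, -0.003], [0.018, 1.0, 0.002], [0.003, 0.002, -1.0]]
contact_force: [0.4, -0.0, -1.5]
grip_width: 0.015
finger_force: 69.9
```

Request:
send_rows(moves=[0, 0.1, 0.4, 0, 0, 0, 0, 0, 0.2, 0.8, 0, 0, 0, 0, 0, 0.21, 0.89, 0, 0, 0, 0])

```text
clock: 5.85
tcp_pos: [0.6521, -0.0786, 0.1659]
ee_rot: [[-1.0, 0.015, -0.002], [0.015, 1.0, 0.001], [0.002, 0.001, -1.0]]
contact_force: [-0.4, -0.0, -0.9]
grip_width: 0.0151
finger_force: 70.0
```

Request:
send_rows(moves=[0, 0.1, 0.4, 0, 0, 0, 0, 0, 0.2, 0.75, 0, 0, 0, 0, 0, 0.22, 0.89, 0, 0, 0, 0, 0, 0.22, 0.89, 0, 0, 0, 0, 0, 0.22, 0.89, 0, 0, 0, 0, 0, 0.22, 0.89, 0, 0, 0, 0])

```text
clock: 6.45
tcp_pos: [0.6736, 0.0041, 0.167]
ee_rot: [[-1.0, 0.022, -0.001], [0.022, 1.0, -0.001], [0.001, -0.001, -1.0]]
contact_force: [0.4, 0.2, -1.1]
grip_width: 0.015
finger_force: 70.0
```

```bash
python3 - <<'E'
from cell import readout, imaging
import cv2, numpy as np, pickle, h
im=imaging.get_image("wrist"); pickle.dump(im,open("w4.pkl","wb")); h.addw("W","w4.pkl")
s=readout.read_state(); T=np.array(s["tcp_pos"]); R=np.array(s["ee_rot"]); print(s["clock"],T,R.round(4).tolist(),s["contact_force"])
o=cv2.resize(im["img"][...,::-1],None,fx=1.4,fy=1.4,interpolation=cv2.INTER_CUBIC)
x,y,t=.5553,.009,-.0209
for l in ((-113,-44,50),(-113,44,50),(110,-44,34),(110,44,34),(-108,39,50),(-108,-39,50),(-75,39,34),(-75,-39,34)):
    l=np.array(l)/1000; p=h.proj("W",[x+np.cos(t)*l[0]-np.sin(t)*l[1],y+np.sin(t)*l[0]+np.cos(t)*l[1],l[2]])[0]*1.4
    cv2.circle(o,tuple(int(v) for v in p),3,(0,255,0),1); print(l,p.round())
cv2.imwrite("pics/w4.png",o)
E
```

```text
6.5 [0.67373657 0.00401959 0.16722145] [[-0.9997, 0.0225, -0.0004], [0.0225, 0.9997, -0.0006], [0.0004, -0.0006, -1.0]] [-0.91029889 -0.17613151 -0.53881726]
[-0.113 -0.044  0.05 ] [328. -82.]
[-0.113  0.044  0.05 ] [473. -82.]
[ 0.11  -0.044  0.034] [330. 267.]
[0.11  0.044 0.034] [471. 267.]
[-0.108  0.039  0.05 ] [465. -76.]
[-0.108 -0.039  0.05 ] [335. -77.]
[-0.075  0.039  0.034] [463. -22.]
[-0.075 -0.039  0.034] [337. -22.]
```

View pics/w4.png

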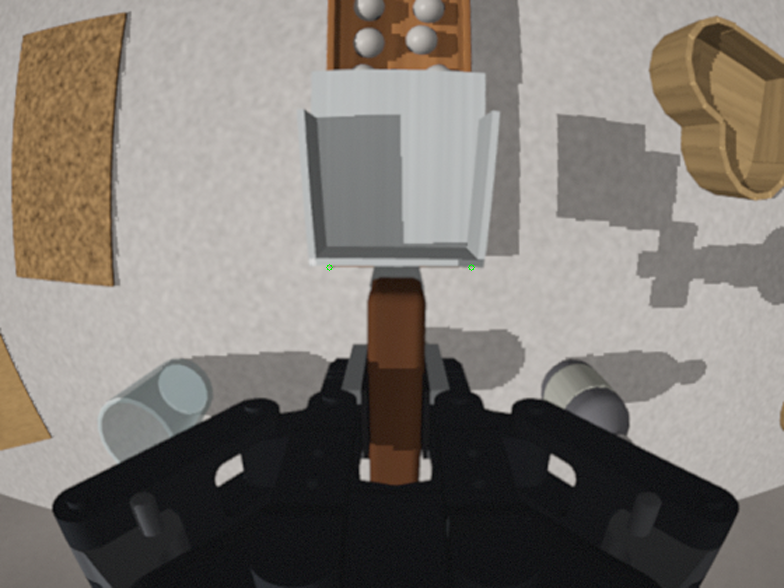

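The trough walls run along the predicted lines (outer edges at columns about 328 and 472), so its pose holds to about 1 mm. I'll lower the scoop into the trough.

Request:
send_rows(moves=[0, 0, 0.02, -0.25, 0, 0, 0, 0, 0, 0.02, -0.5, 0, 0, 0, 0, 0, 0.02, -0.7, 0, 0, 0, 0, 0, 0.02, -0.85, 0, 0, 0, 0, 0, 0.02, -1, 0, 0, 0, 0, 0, 0.02, -1, 0, 0, 0])

```text
clock: 7.1
tcp_pos: [0.6719, 0.0064, 0.0646]
ee_rot: [[-1.0, 0.022, -0.005], [0.022, 1.0, -0.0], [0.005, -0.0, -1.0]]
contact_force: [-0.3, -0.5, -1.4]
grip_width: 0.0147
finger_force: 70.0
```

Request:
send_rows(moves=[0, 0, 0, -0.05, 0, 0, 0, 0, 0, 0, -0.1, 0, 0, 0, 0, 0, 0, -0.12, 0, 0, 0, 0, 0, 0, -0.14, 0, 0, 0, 0, 0, 0, -0.14, 0, 0, 0])

```text
clock: 7.6
tcp_pos: [0.6741, 0.0081, 0.0533]
ee_rot: [[-1.0, 0.02, 0.0], [0.02, 1.0, -0.0], [-0.0, -0.0, -1.0]]
contact_force: [-0.3, 0.4, -1.0]
grip_width: 0.0147
finger_force: 70.0
```

Request:
send_rows(moves=[0, 0, -0.01, -0.01, 0, 0, 0, 0, 0, -0.01, -0.02, 0, 0, 0, 0, 0, -0.01, -0.02, 0, 0, 0, 0, 0, -0.01, -0.02, 0, 0, 0])

```text
clock: 8.0
tcp_pos: [0.6741, 0.007, 0.0513]
ee_rot: [[-1.0, 0.02, 0.0], [0.02, 1.0, -0.0], [-0.0, -0.0, -1.0]]
contact_force: [0.4, -0.4, -1.6]
grip_width: 0.0149
finger_force: 70.0
```

Request:
send_rows(moves=[0, -0.05, 0, 0, 0, 0, 0, 0, -0.1, 0, 0, 0, 0, 0, 0, -0.15, 0, 0, 0, 0, 0, 0, -0.2, 0, 0, 0, 0, 0, 0, -0.25, 0.01, 0, 0, 0, 0, 0, -0.3, 0.01, 0, 0, 0, 0, 0, -0.35, 0.01, 0, 0, 0, 0, 0, -0.4, 0.01, 0, 0, 0, 0, 0, -0.45, 0.01, 0, 0, 0, 0, 0, -0.5, 0.01, 0, 0, 0, 0, 0, -0.5, 0.01, 0, 0, 0, 0])

```text
clock: 9.1
tcp_pos: [0.6233, 0.008, 0.0513]
ee_rot: [[-1.0, 0.02, -0.001], [0.02, 1.0, -0.0], [0.001, -0.0, -1.0]]
contact_force: [0.0, -0.3, -1.3]
grip_width: 0.0149
finger_force: 70.0
```

Request:
send_rows(moves=[0, -0.04, 0, 0, 0, 0, 0, 0, -0.08, 0, 0, 0, 0, 0, 0, -0.12, 0, 0, 0, 0, 0, 0, -0.16, 0, 0, 0, 0, 0, 0, -0.2, 0, 0, 0, 0, 0, 0, -0.24, 0.01, 0, 0, 0, 0, 0, -0.28, 0.01, 0, 0, 0, 0, 0, -0.28, 0.01, 0, 0, 0, 0])

```text
clock: 9.9
tcp_pos: [0.5953, 0.0091, 0.0513]
ee_rot: [[-1.0, 0.02, -0.001], [0.02, 1.0, -0.0], [0.001, -0.0, -1.0]]
contact_force: [0.7, 0.2, -1.6]
grip_width: 0.0148
finger_force: 70.0
```

```bash
python3 - <<'E'
from cell import readout, imaging
import cv2, numpy as np
def c(im,x,y,w,h,k): return cv2.convertScaleAbs(cv2.resize(im[y:y+h,x:x+w,::-1],None,fx=k,fy=k,interpolation=cv2.INTER_CUBIC),alpha=1.4)
w=imaging.get_image("wrist")["img"]; s=imaging.get_image("scene")["img"]; t=imaging.get_image("top")["img"]
o=np.hstack([c(w,200,0,160,140,2),c(s,235,180,80,70,4)]); o=np.vstack([o,np.hstack([c(t,220,230,80,70,4),np.zeros((280,320,3),np.uint8)])])
cv2.imwrite("pics/a.png",o); print(readout.read_state()["clock"])
E
```

```text
10.05
```

View pics/a.png

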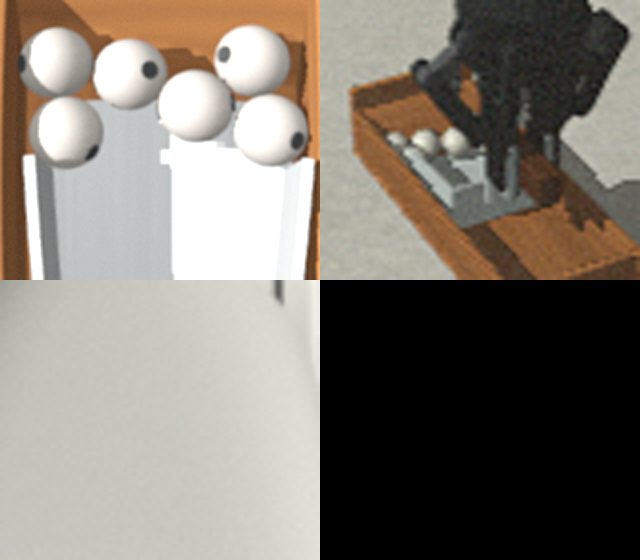

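All six beads are ahead of or already on the lip, with four at the lip and none behind it. Next I run the lip up the ramp while pitching the nose up about the heel.

Request:
send_rows(moves=[0, -0.03, 0, 0, 0, 0, 0, 0, -0.06, 0, 0, 0, 0, 0, 0, -0.075, 0, -0.01, 0, 0.05, 0, 0, -0.09, 0, -0.02, 0, 0.11, 0, 0, -0.105, 0, -0.03, 0, 0.167, 0, 0, -0.105, 0, -0.03, 0, 0.167, 0])

```text
clock: 10.65
tcp_pos: [0.5858, 0.009, 0.0479]
ee_rot: [[-0.996, 0.02, -0.088], [0.02, 1.0, -0.0], [0.088, -0.002, -0.996]]
contact_force: [0.1, -0.2, -1.9]
grip_width: 0.0148
finger_force: 69.9
```

Request:
send_rows(moves=[0, -0.018, 0, -0.01, 0, 0.055, 0, 0, -0.036, 0, -0.02, 0, 0.11, 0, 0, -0.055, 0, -0.03, 0, 0.167, 0, 0, -0.055, 0, -0.03, 0, 0.167, 0])

```text
clock: 11.05
tcp_pos: [0.5802, 0.009, 0.0448]
ee_rot: [[-0.985, 0.02, -0.174], [0.02, 1.0, -0.0], [0.174, -0.004, -0.985]]
contact_force: [-0.1, -0.8, -2.1]
grip_width: 0.0151
finger_force: 69.9
```

Request:
send_rows(moves=[0, -0.02, 0, -0.01, 0, 0.055, 0, 0, -0.04, 0, -0.02, 0, 0.11, 0, 0, -0.063, 0, -0.033, 0, 0.167, 0, 0, -0.063, 0, -0.033, 0, 0.167, 0])

```text
clock: 11.45
tcp_pos: [0.5738, 0.009, 0.0414]
ee_rot: [[-0.966, 0.019, -0.259], [0.02, 1.0, 0.0], [0.259, -0.005, -0.966]]
contact_force: [-0.3, -0.4, -1.7]
grip_width: 0.0151
finger_force: 69.9
```

Request:
send_rows(moves=[0, 0.01, 0, 0, 0, 0.06, 0, 0, 0.02, 0, 0, 0, 0.11, 0, 0, 0.028, 0, 0.005, 0, 0.167, 0, 0, 0.028, 0, 0.005, 0, 0.167, 0, 0, 0.05, 0, 0.04, 0, 0.22, 0, 0, 0.065, 0, 0.06, 0, 0.28, 0, 0, 0.077, 0, 0.08, 0, 0.333, 0, 0, 0.077, 0, 0.08, 0, 0.333, 0, 0, 0.077, 0, 0.08, 0, 0.333, 0, 0, 0.077, 0, 0.08, 0, 0.333, 0])

```text
clock: 12.45
tcp_pos: [0.5817, 0.009, 0.0503]
ee_rot: [[-0.907, 0.018, -0.421], [0.02, 1.0, 0.0], [0.421, -0.008, -0.907]]
contact_force: [1.0, -0.2, -0.7]
grip_width: 0.0149
finger_force: 70.0
```

```bash
python3 - <<'E'
from cell import readout, imaging
import cv2, numpy as np
w=imaging.get_image("wrist")["img"]; cv2.imwrite("pics/b.png",w[...,::-1])
g=cv2.cvtColor(w,cv2.COLOR_RGB2GRAY)
c=cv2.HoughCircles(cv2.resize(g[:180,180:380],None,fx=3,fy=3,interpolation=cv2.INTER_CUBIC),cv2.HOUGH_GRADIENT,1.5,35,param1=80,param2=38,minRadius=20,maxRadius=65)
print(None if c is None else (c[0]/3+[180,0,0]).round().tolist()); s=readout.read_state(); print(s["clock"],s["tcp_pos"],s["contact_force"])
E
```

```text
[[320.0, 151.0, 19.0], [282.0, 159.0, 16.0], [316.0, 39.0, 14.0], [236.0, 39.0, 14.0]]
12.5 [0.58163293 0.00902896 0.05041447] [ 0.75715216 -0.05291352 -1.21164305]
```

```bash
python3 - <<'E'
from cell import imaging
import cv2, numpy as np
w=cv2.imread("pics/b.png"); s=imaging.get_image("scene")["img"][...,::-1]
r=lambda a,k:cv2.convertScaleAbs(cv2.resize(a,None,fx=k,fy=k,interpolation=cv2.INTER_CUBIC),alpha=1.2)
cv2.imwrite("pics/b2.png",np.hstack([r(w[0:200,190:370],2.2222),r(s[170:270,230:320],4.44)]))
E
```

```text
(no output)
```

View pics/b2.png

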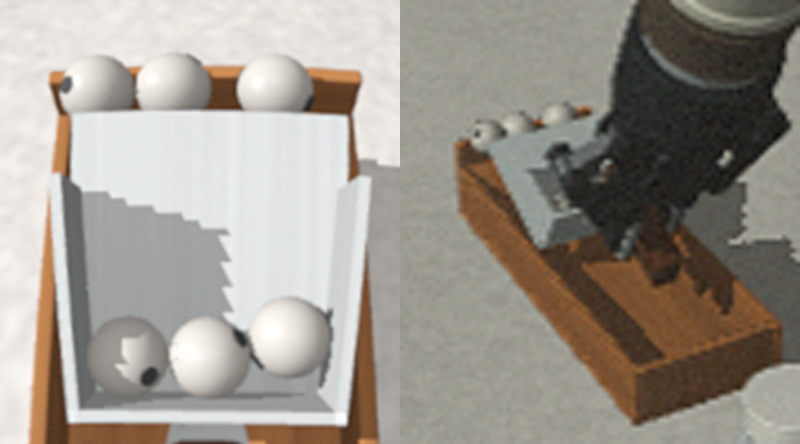

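Three beads are in the bowl, but three sit on the lip edge against the end wall. I'll go straight back down so the wall contains them again, then push the lip nearly to the wall so that they roll in.

Request:
send_rows(moves=[0, 0, 0, -0.04, 0, 0, 0, 0, 0, 0, -0.08, 0, 0, 0, 0, 0, 0, -0.125, 0, 0, 0, 0, -0.02, 0, -0.125, 0, -0.06, 0, 0, -0.045, 0, -0.125, 0, -0.12, 0, 0, -0.07, 0, -0.122, 0, -0.167, 0, 0, -0.07, 0, -0.122, 0, -0.167, 0])

```text
clock: 13.25
tcp_pos: [0.5735, 0.009, 0.038]
ee_rot: [[-0.939, 0.019, -0.343], [0.02, 1.0, 0.0], [0.343, -0.007, -0.939]]
contact_force: [-1.0, -0.1, -1.6]
grip_width: 0.0152
finger_force: 69.9
```

Request:
send_rows(moves=[0, -0.015, 0, 0.002, 0, 0, 0, 0, -0.03, 0, 0.004, 0, 0, 0, 0, -0.045, 0, 0.006, 0, 0, 0, 0, -0.06, 0, 0.01, 0, 0, 0, 0, -0.07, 0, 0.01, 0, 0, 0, 0, -0.07, 0, 0.01, 0, 0, 0, 0, -0.07, 0, 0.01, 0, 0, 0, 0, -0.07, 0, 0.01, 0, 0, 0])

```text
clock: 14.05
tcp_pos: [0.5676, 0.009, 0.0388]
ee_rot: [[-0.939, 0.019, -0.342], [0.02, 1.0, -0.0], [0.342, -0.007, -0.94]]
contact_force: [-0.2, 0.4, -1.4]
grip_width: 0.0147
finger_force: 69.8
```

```bash
cat > look.py <<'E'
import sys
from cell import readout, imaging
import cv2, numpy as np
w=imaging.get_image("wrist")["img"]; cv2.imwrite(f"pics/{sys.argv[1]}.png",w[...,::-1])
def circ(w):
    g=cv2.cvtColor(w,cv2.COLOR_RGB2GRAY)
    c=cv2.HoughCircles(cv2.resize(g[:200,190:370],None,fx=3,fy=3,interpolation=cv2.INTER_CUBIC),cv2.HOUGH_GRADIENT,1.5,70,param1=80,param2=25,minRadius=36,maxRadius=65)
    return None if c is None else (c[0]/3+[190,0,0]).round().tolist()
print("then",circ(cv2.imread("pics/b.png")[...,::-1])); print("now",circ(w))
# coarse picture: B-R sign (brown) and brightness
hsv=cv2.cvtColor(w,cv2.COLOR_RGB2HSV)[0:200:5,190:370:4]
for r in hsv: print("".join("w" if (p[1]>90) else ("#" if p[2]>190 else "+" if p[2]>150 else "." if p[2]>90 else " ") for p in r))
s=readout.read_state(); print(s["clock"],s["tcp_pos"],s["contact_force"])
E
python3 look.py c
```

```text
then [[284.0, 161.0, 18.0], [321.0, 152.0, 19.0], [313.0, 40.0, 16.0], [234.0, 69.0, 17.0], [269.0, 39.0, 17.0], [236.0, 39.0, 14.0]]
now [[243.0, 100.0, 18.0], [319.0, 153.0, 18.0], [317.0, 116.0, 19.0], [265.0, 130.0, 19.0], [282.0, 161.0, 17.0], [247.0, 160.0, 19.0], [224.0, 67.0, 19.0], [333.0, 65.0, 18.0], [352.0, 137.0, 14.0]]
#############################################
########################################++###
###########################################+#
#####################################+#######
#############################################
#########++++wwwwwwwwwwwwwwwwwwwww++++##+####
###wwwwwwwwwwwwwwwwwwwwwwwwwwwwwwwwwwwwwwww+#
###+wwwwwwwwwwwwwwwwwwwwwwwwwwwwwwwwwwwwwww+#
####wwwwwwwwwwwwwwwwwwwwwwwwwwwwwwwwwwwwwww##
####+wwwwwwwwwwwwwwwwwwwwwwwwwwwwwwwwwwwww.##
#####wwwwwwwwww++++++++++++++++wwwwwwwwwww###
#####www###############################www+##
#####www###############################www.##
####wwww###############################www.##
####wwww###############################wwww..
####wwww###############################wwww..
####w+#w#####################
[... 452 characters left out ...]
.........++..... +##www.
###www.#  ......##+++..........+++....+#+www.
###www.#  ......++++.........+###++..++#+www.
###wwww#  ............+++...+#####+...+#.www.
###wwww#. ..........####++  ######++..+#.www.
###wwww#. .....+...+####++. +#####+...+#wwww.
##+wwww#+ ...##+...+#####+.. ####++..++#wwww.
##wwwww++ ....++...+####++... ++++...++#wwww.
##wwwww+# .....+  ..###++............++#wwww.
##wwwww.#  ..........+++...........+++#+wwww.
##wwwww.# ...........................+#+wwww.
##wwwwww#++++++++++++++++++++++++++++.#.wwwww
##wwwwww++++++++++++++++++++++++++++++#wwwwww
##wwwwwwwwwwwwwwwww.........wwwwwwwwwwwwwwwww
14.1 [0.56756239 0.00901333 0.03883261] [-0.51022199 -0.26167144 -1.65940152]
```

The lip and ramp are clear and all six beads lie in the bowl. Now I'll lift out and carry them toward the heart box with the nose up.

Request:
send_rows(moves=[0, 0.03, 0, 0.05, 0, 0.05, 0, 0, 0.06, 0, 0.15, 0, 0.05, 0, 0, 0.1, 0, 0.3, 0, 0, 0, 0, 0.15, 0, 0.5, 0, 0, 0, 0, 0.2, 0, 0.7, 0, 0, 0, 0, 0.2, 0, 0.85, 0, 0, 0, 0, 0.2, 0, 0.95, 0, 0, 0, 0, 0.2, 0, 1, 0, 0, 0, 0, 0.2, 0, 1, 0, 0, 0, 0, 0.2, 0, 1, 0, 0, 0, 0, 0.2, 0, 1, 0, 0, 0])

```text
clock: 15.2
tcp_pos: [0.587, 0.009, 0.1379]
ee_rot: [[-0.939, 0.019, -0.344], [0.02, 1.0, -0.0], [0.344, -0.007, -0.939]]
contact_force: [-1.3, 0.2, -1.8]
grip_width: 0.0149
finger_force: 69.8
```

```bash
python3 look.py e | grep -v then
```

```text
now [[284.0, 161.0, 18.0], [242.0, 101.0, 19.0], [317.0, 116.0, 18.0], [320.0, 153.0, 19.0], [267.0, 131.0, 16.0], [355.0, 137.0, 17.0]]
+++++++++++++++++++++++++++++++++++++++++++++
+++++++++++++++++++++++++++++++++++++++++++++
+++++++++++++++++++++++++++++++++++++++++++++
+++++++++++++++++++++++++++++++++++++++++++++
+++++++++++++++++++++++++++++++++++++++++++++
+++++++++++++++++++++++++++++++++++++++++++++
+++++++++++++++++++++++++++++++++++++++++++++
++++++++++++++++#++++++++++++++++++++++++++++
+++#++++++++++##+++++++++++++++++++++++++++++
+++++++++++#+##++++#+++++++++++++++++++++++++
+++++++++++++++++++++++++++++++++++++++++++++
#++#+++++++++++++++++++++++++++++++++++++++++
+++++++++++++++++++++++++++++++++++++++++++++
+#+++++++++++++++++++++++++++++++++++++++++++
++#++#+++++++++++++++++++++++++++++++++++++++
+++++###+++++++++++++++++++++++++++++++++++++
+#+++++++++++++++++++++++++++++++++++++++++++
+#+++++  ++.++..+++++++++++++++++++++++++++++
+++++++  ...+++......+++++++++++++++++++++##+
##+#+++  ...+++........++++++++++++++++++++#+
#++++#+    ..+...........++++++++.++++++++#
[... 255 characters left out ...]
............ .. +++....
++#++##+  ......++++..................+++....
#++++##+  .......++... ......+++++...++++....
++++++++  .......... .++.....####++...++.....
+#++++++. ..........+#+++.  +####++...++.....
++####++. .....+...+###+++. +###+++...++.....
+++##+++. ...+++...#####++.. +++++....++.....
++++#++++ ....++...+###++.... +++... +++.....
+++###+++  .....  ..+++++........... +++.....
++##+++++  ..........++.............++++.....
+#####+++   .   .....................+++.....
##+++#+++.........+++++++++++.........+......
++#+#+++++++++++++++.+++++++++++++++++#......
#+#+##+++#wwwwwwwww.........wwwwwwwww........
15.25 [0.58695604 0.00899955 0.13784806] [-0.13045634  0.34108482 -1.96968015]
```

Request:
send_rows(moves=[0, 0.04, 0.1, 0, 0, 0, 0, 0, 0.08, 0.25, 0, 0, 0, 0, 0, 0.14, 0.42, 0, 0, 0, 0, 0, 0.2, 0.6, 0, 0, 0, 0, 0, 0.24, 0.78, 0, 0, 0, 0])

```text
clock: 15.75
tcp_pos: [0.6119, 0.0892, 0.1384]
ee_rot: [[-0.939, 0.018, -0.342], [0.019, 1.0, 0.0], [0.342, -0.007, -0.94]]
contact_force: [0.6, 0.6, -2.1]
grip_width: 0.0151
finger_force: 69.8
```

Request:
send_rows(moves=[0, 0.05, 0.18, 0, 0, 0, 0, 0, 0.11, 0.36, 0, 0, 0, 0, 0, 0.17, 0.54, 0, 0, 0, 0, 0, 0.24, 0.72, 0, 0, 0, 0, 0, 0.24, 0.8, 0, 0, 0, 0])

```text
clock: 16.25
tcp_pos: [0.6356, 0.1701, 0.1379]
ee_rot: [[-0.939, 0.016, -0.342], [0.017, 1.0, -0.0], [0.342, -0.006, -0.94]]
contact_force: [-0.1, 0.5, -1.8]
grip_width: 0.0148
finger_force: 69.8
```

Request:
send_rows(moves=[0, 0.05, 0.18, 0, 0, 0, 0, 0, 0.11, 0.36, 0, 0, 0, 0, 0, 0.17, 0.52, 0, 0, 0, 0, 0, 0.22, 0.66, 0, 0, 0, 0, 0, 0.24, 0.75, 0, 0, 0, 0, 0, 0.24, 0.78, 0, 0, 0, 0, 0, 0.24, 0.78, 0, 0, 0, 0, 0, 0.24, 0.78, 0, 0, 0, 0])

```text
clock: 17.05
tcp_pos: [0.6569, 0.2436, 0.1386]
ee_rot: [[-0.941, 0.02, -0.339], [0.021, 1.0, 0.001], [0.339, -0.006, -0.941]]
contact_force: [-0.1, -0.5, -2.3]
grip_width: 0.0152
finger_force: 69.8
```

```bash
python3 - <<'E'
from cell import readout, imaging
import cv2, numpy as np, pickle, h
im=imaging.get_image("wrist"); cv2.imwrite("pics/f.png",im["img"][...,::-1]); pickle.dump(im,open("w5.pkl","wb")); h.addw("W","w5.pkl")
hsv=cv2.cvtColor(im["img"],cv2.COLOR_RGB2HSV); print(hsv.shape)
for r in hsv[0:260:8,100:460:6]: print("".join("w" if p[1]>70 and 3<p[0]<30 and p[2]>60 else ("#" if p[2]>150 else "." if p[2]>90 else " ") for p in r))
# predicted heart outline
x,y,t=.5357,.2575,-1.08; R=np.array([[np.cos(t),-np.sin(t)],[np.sin(t),np.cos(t)]])
for n,l in (("tip",(-63,0)),("lobe+ out",(22,68)),("lobe- out",(22,-68)),("lobe+ top",(62,28)),("lobe- top",(62,-28)),("cleft",(50,0))):
    w=R@np.array(l)/1000+[x,y]; print(n,w.round(3),h.proj("W",[*w,.05])[0].round())
s=readout.read_state(); print(s["clock"],s["tcp_pos"],s["ee_rot"].round(3).tolist(),s["q"].round())
E
```

```text
(420, 560, 3)
############################################################
############################################################
############################################################
############################################################
############################################################
############################################################
w###########################################################
 w####....##################################################
w  .....####################################################
w  ....##################################wwww###############
ww.....##################################w#www##############
  .....############# .....#################www.#############
  .....############# ..##......############www.....#########
w .....#############  ..#.......###.#######ww........#######
w......#############  .........####....####ww........#######
w.....##############  ....###..###  ....###ww........#######
w.....##############. ...####..####.....##ww........########
 .....##############. ....##........#...##ww.....
[... 573 characters left out ...]
###############wwwwwww##########################
.....######################.wwwwww##########################
.....######################.wwwwww##########################
.....######################.wwwwww#######################...
.....#####################.wwwwwww  #####################...
.....################### . wwwwwww    ###################...
tip [0.506 0.313] [362.  71.]
lobe+ out [0.606 0.27 ] [317. 187.]
lobe- out [0.486 0.206] [236.  53.]
lobe+ top [0.59  0.216] [246. 167.]
lobe- top [0.54 0.19] [215. 109.]
cleft [0.559 0.213] [243. 130.]
17.1 [0.65707894 0.24343171 0.13877873] [[-0.941, 0.02, -0.339], [0.021, 1.0, 0.001], [0.339, -0.006, -0.941]] [ 18.  64.  73. 117.   6.  18.]
```

The bowl is over the box. Before pouring I'll refine the heart pose by fitting its silhouette in the earlier top and wrist images.

```bash
python3 - <<'E'
import h, cv2, numpy as np, pickle
from scipy.optimize import minimize
h.addw("W","w1.pkl")
a=np.linspace(0,2*np.pi,90)
L=np.array([-.063,0]); pieces=[]
for y in (.028,-.028):
    c=np.c_[.022+.04*np.cos(a),y+.04*np.sin(a)]; pieces.append(c)
def body(): # tip + far tangent hull per lobe, plus centre wedge
    return [np.vstack([pieces[0],L,[[.022,0]]]),np.vstack([pieces[1],L,[[.022,0]]])]
B=body()
rois={"W":(380,150,510,280),"top":(90,195,185,285)}
M={}
for n,(x0,y0,x1,y1) in rois.items():
    hs=cv2.cvtColor(h.d[n]["img"],cv2.COLOR_RGB2HSV)[y0:y1,x0:x1]; m=((hs[...,1]>70)&(hs[...,0]<30)).astype(np.uint8)
    k,lab,st,_=cv2.connectedComponentsWithStats(m); m=(lab==1+st[1:,4].argmax()).astype(np.uint8)
    cs,_=cv2.findContours(m,0,1); m=cv2.drawContours(np.zeros_like(m),cs,-1,1,-1); M[n]=m; print(n,m.sum())
def cost(p,ret=False):
    t=p[2]; R=np.array([[np.cos(t),-np.sin(t)],[np.sin(t),np.cos(t)]]); e=0; ious=[]
    for n,(x0,y0,x1,y1) in rois.items():
        K=4; o=np.zeros(((y1-y0)*K,(x1-x0)*K),np.uint8)
        for b in B:
            w=b@R.T+p[:2]
            # hull of lower+upper projections of each convex half = silhouette
            q=np.vstack([h.proj(n,np.c_[w,np.full(len(w),z)]) for z in (0,.05)])
            cv2.fillPoly(o,[cv2.convexHull(((q-[x0-.5,y0-.5])*K).astype(np.float32)).astype(np.int32)],1)
        m=cv2.resize(M[n],None,fx=K,fy=K,interpolation=0); i=(o&m).sum()/(o|m).sum(); ious.append(i)
    return ious if ret else 2-sum(ious)
for y0 in (-1.08,-.9,-.6):
    best=minimize(cost,[.54,.26,y0],method="Nelder-Mead",options={"initial_simplex":np.array([[.54,.26,y0],[.55,.26,y0],[.54,.275,y0],[.54,.26,y0+.25]])})
    print(best.x,np.degrees(best.x[2]),cost(best.x,True))
E
```

```text
W 8271
top 3442
[ 0.53795492  0.27000213 -1.05567872] -60.48593513694906 [np.float64(0.9826373085216716), np.float64(0.9724231864574673)]
[ 0.53762895  0.26996092 -1.06399218] -60.962261099912986 [np.float64(0.9835956732562476), np.float64(0.9710103938344057)]
[ 0.53757753  0.27009844 -1.05719028] -60.57254142098721 [np.float64(0.9839503131555177), np.float64(0.9709345496976769)]
```

The refined heart is at (0.538, 0.270), yaw -61°, with silhouette overlap of 0.97 to 0.98. I'll lower the lip over it and then pour slowly, pivoting about the lip.

Request:
send_rows(moves=[0, 0, 0.03, -0.05, 0, -0.08, 0, 0, 0.01, 0.06, -0.1, 0, -0.16, 0, 0, 0.02, 0.09, -0.15, 0, -0.23, 0, 0, 0.04, 0.12, -0.21, 0, -0.31, 0, 0, 0.06, 0.12, -0.27, 0, -0.38, 0, 0, 0.07, 0.12, -0.33, 0, -0.44, 0, 0, 0.075, 0.12, -0.38, 0, -0.5, 0, 0, 0.075, 0.12, -0.38, 0, -0.5, 0, 0, 0.075, 0.12, -0.38, 0, -0.5, 0])

```text
clock: 18.0
tcp_pos: [0.6642, 0.2556, 0.1008]
ee_rot: [[-0.996, 0.021, -0.085], [0.021, 1.0, 0.001], [0.085, -0.001, -0.996]]
contact_force: [-0.1, -0.4, -2.3]
grip_width: 0.0149
finger_force: 69.8
```

Request:
send_rows(moves=[0, -0.01, 0, 0.024, 0, -0.042, 0, 0, -0.017, 0, 0.048, 0, -0.083, 0, 0, -0.025, 0, 0.073, 0, -0.125, 0, 0, -0.034, 0, 0.097, 0, -0.167, 0, 0, -0.044, 0, 0.12, 0, -0.208, 0, 0, -0.054, 0, 0.143, 0, -0.25, 0, 0, -0.065, 0, 0.167, 0, -0.292, 0, 0, -0.076, 0, 0.19, 0, -0.333, 0, 0, -0.088, 0, 0.212, 0, -0.375, 0, 0, -0.1, 0, 0.234, 0, -0.417, 0, 0, -0.113, 0, 0.257, 0, -0.458, 0, 0, -0.127, 0, 0.279, 0, -0.5, 0])

```text
clock: 19.2
tcp_pos: [0.6521, 0.2559, 0.1285]
ee_rot: [[-0.984, 0.02, 0.177], [0.021, 1.0, 0.001], [-0.177, 0.005, -0.984]]
contact_force: [0.1, -0.2, -1.8]
grip_width: 0.0149
finger_force: 69.8
```

Request:
send_rows(moves=[0, -0.027, 0, 0.043, 0, -0.083, 0, 0, -0.057, 0, 0.084, 0, -0.167, 0, 0, -0.09, 0, 0.125, 0, -0.25, 0, 0, -0.123, 0, 0.164, 0, -0.333, 0, 0, -0.16, 0, 0.2, 0, -0.417, 0, 0, -0.197, 0, 0.238, 0, -0.5, 0, 0, -0.234, 0, 0.271, 0, -0.583, 0, 0, -0.273, 0, 0.304, 0, -0.667, 0, 0, -0.316, 0, 0.332, 0, -0.75, 0, 0, -0.36, 0, 0.36, 0, -0.833, 0, 0, -0.4, 0, 0.388, 0, -0.917, 0, 0, -0.445, 0, 0.416, 0, -1, 0])

```text
clock: 20.4
tcp_pos: [0.6075, 0.2562, 0.1704]
ee_rot: [[-0.763, 0.015, 0.646], [0.021, 1.0, 0.001], [-0.646, 0.014, -0.763]]
contact_force: [0.5, -1.2, -0.8]
grip_width: 0.0149
finger_force: 69.9
```

```bash
cat > beads.py <<'E'
import sys
from cell import readout, imaging
import cv2, numpy as np
def grid(n,x0,y0,x1,y1,sx,sy):
    im=imaging.get_image(n)["img"]; cv2.imwrite(f"pics/{n}_{sys.argv[1]}.png",im[...,::-1])
    hs=cv2.cvtColor(im,cv2.COLOR_RGB2HSV)[y0:y1:sy,x0:x1:sx]
    for r in hs: print("".join("w" if p[1]>70 else ("#" if p[2]>150 else "." if p[2]>90 else " ") for p in r))
grid("scene",320,170,390,225,1,2); grid("wrist",*[int(v) for v in sys.argv[2:6]],5,8)
s=readout.read_state(); print(s["clock"],s["tcp_pos"],s["ee_rot"].round(3).tolist(),s["q"].round(),s["contact_force"])
E
python3 beads.py g 190 0 480 230
```

```text
........................................................ ....  .......
......................................................... ............
....................................................       ...........
......................................................................
...........................................................   ........
.....................................................    .............
.....................wwwwwwwwww................      .................
...............wwwwwwwwwwwwwwww...........     wwwwww.................
............wwwwwwwwwwwwwwwwwwww.....    wwwwwwwwwwwww................
...........wwwwwwwwwwwwwwwwwww... wwwwwwwwwwwwwwwwwwwwww..............
...........wwwwwwwwwwwwwwwwwwww.wwwwwwwww.##...wwwwwwwwwww      ......
...........wwwwwwwww ... www.###.. wwwwww.###.. wwwww wwwwww     .....
...........wwwwwwww   ... ww...... wwwwww....   wwwwwwwwwwwww      ...
...........wwwwwwwwwwwwwwwwwwwww  wwwwwwwwwwwwwwwwwwwwwwwwwww        .
...........wwwwwwwwwwwwwwwwwwwwwwwwwwwwwwwwwwwwwwwwwwwwwwwwwww        
..........wwwwwwwwwwwwwwwwwwwwwwwww
[... 2079 characters left out ...]
..................  .##########################
#######  ....................  .##########################
#######. ................#### ..##########################
......#........................###############wwwwwwwwwwww
   ....................######################wwwwwwwwwwwww
............... wwwwww.#####################wwwwwwwwwwwwww
...############wwwwwwww####################wwwwwwwwwwwwwww
...############wwwwwwww###################wwwwwwwwwwwwww##
...############wwwwwwww###################wwwwwwwww#######
20.5 [0.60574777 0.25584926 0.16871615] [[-0.766, 0.014, 0.643], [0.019, 1.0, 0.001], [-0.643, 0.013, -0.766]] [ 32.  13. -25.  16. -20.  27.] [ 0.00839057 -0.93281958 -1.43364967]
```

Request:
send_rows(moves=[0, 0, 0, 0.2, 0, 0, 0, 0, 0, 0, 0.4, 0, 0, 0, 0, 0, 0, 0.5, 0, 0.25, 0, 0, 0, 0, 0.5, 0, 0.5, 0, 0, 0, 0, 0.5, 0, 0.75, 0, 0, 0, 0, 0.5, 0, 1, 0, 0, 0, 0, 0.5, 0, 1, 0])

```text
clock: 21.2
tcp_pos: [0.6111, 0.2556, 0.2191]
ee_rot: [[-0.984, 0.023, 0.174], [0.023, 1.0, 0.0], [-0.174, 0.004, -0.985]]
contact_force: [0.8, -0.1, -1.1]
grip_width: 0.0148
finger_force: 69.9
```

Request:
send_rows(moves=[0, 0, 0, 0, 0, 0.17, 0, 0, 0, -0.3, 0, 0, 0.34, 0, 0, 0, -0.6, 0, 0, 0.34, 0, 0, 0, -0.9, 0, 0, 0.34, 0, 0, 0, -1, 0, 0, 0.34, 0, 0, 0, -1, 0, 0, 0.34, 0])

```text
clock: 21.8
tcp_pos: [0.6071, 0.1548, 0.2199]
ee_rot: [[-1.0, 0.023, 0.001], [0.023, 1.0, 0.001], [-0.001, 0.001, -1.0]]
contact_force: [-0.4, 1.4, -1.4]
grip_width: 0.0151
finger_force: 69.9
```

```bash
python3 - <<'E'
from cell import readout, imaging
import cv2, numpy as np, pickle, h
f={}
for n in ("top","wrist","scene"):
    im=imaging.get_image(n); f[n]=im; cv2.imwrite(f"pics/{n}_i.png",im["img"][...,::-1])
pickle.dump(f["wrist"],open("w6.pkl","wb")); h.addw("W","w6.pkl")
def grid(im,x0,y0,x1,y1,sx,sy):
    hs=cv2.cvtColor(im,cv2.COLOR_RGB2HSV)[y0:y1:sy,x0:x1:sx]
    for r in hs: print("".join("w" if p[1]>70 else ("#" if p[2]>150 else "." if p[2]>90 else " ") for p in r))
    print()
grid(f["top"]["img"],90,195,185,285,1,2)
p=h.proj("W",[.538,.27,.02])[0]; print("heart centre in wrist",p)
x0,y0=int(max(0,p[0]-110)),int(max(0,p[1]-90)); grid(f["wrist"]["img"],x0,y0,min(560,x0+220),y0+180,3,5)
grid(f["scene"]["img"],320,170,390,225,1,2)
s=readout.read_state(); print(s["clock"],s["tcp_pos"],s["ee_rot"].round(3).tolist(),s["q"].round(),s["contact_force"])
E
```

```text
..................  ..          ..............     ..                               ...........
......................................  .......   ..                                           
.......................................... .......                                             
.................                ...... ........                                               
.................                   ..........                                                 
.................                .....#.....                                       ...         
.................             ...##......                                        ....####...###
.................        ............                                  wwwwwww .###############
.................  ...........                                       wwwwwwwww..###############
...................                                               wwwwwwwwwwww..###############
.......................wwww                                    ...wwwwwwwwwwww..###############
......................wwwwwwwwwwwwwwww      
[... 7428 characters left out ...]
wwwwwwwwwwwwwwwwwwwwwwww          
....................wwwwwwwwwwwwwwwwwwwwwwwwwwwwwwwwwwwwwww           
................................wwwwwwwwwwwwwwwwwwwwwwwwwww     ......
...................................wwwwwwwwwwwwwwwwwwwww  ............
.......................................wwwwwwwwwwww...................
......................................................................
......................................................................
......................................................................

21.95 [0.60695107 0.15731667 0.21975734] [[-1.0, 0.019, 0.0], [0.019, 1.0, 0.002], [-0.0, 0.002, -1.0]] [14. 29. 21. 82.  0. 16.] [ 0.19474219  0.51587049 -0.91930795]
```

The box shows beads but the scoop hides part of it, so I'll carry the scoop toward the mat and recount with a free view.

Request:
send_rows(moves=[0, 0, -0.3, 0, 0, 0, 0, 0, 0, -0.65, 0, 0, 0, 0, 0, 0, -1, 0, 0, 0, -0.05])

```text
clock: 22.25
tcp_pos: [0.6071, 0.0573, 0.2194]
ee_rot: [[-0.999, 0.043, -0.0], [0.043, 0.999, 0.001], [0.0, 0.001, -1.0]]
contact_force: [0.3, -0.3, -0.4]
grip_width: 0.0148
finger_force: 69.9
```

Request:
send_rows(moves=[0, 0, -0.35, 0, 0, 0, 0, 0, 0, -0.7, 0, 0, 0, 0, 0, 0, -1, 0, 0, 0, -0.05])

```text
clock: 22.55
tcp_pos: [0.6074, -0.0439, 0.2195]
ee_rot: [[-0.997, 0.071, -0.0], [0.071, 0.997, 0.001], [0.0, 0.001, -1.0]]
contact_force: [0.1, -0.1, -1.3]
grip_width: 0.0148
finger_force: 69.9
```

Request:
send_rows(moves=[0, 0, -0.35, 0, 0, 0, 0, 0, 0, -0.7, 0, 0, 0, 0, 0, 0, -1, 0, 0, 0, 0])

```text
clock: 22.85
tcp_pos: [0.6076, -0.144, 0.2195]
ee_rot: [[-0.997, 0.071, -0.0], [0.071, 0.997, 0.001], [0.0, 0.001, -1.0]]
contact_force: [0.8, 0.4, -1.4]
grip_width: 0.0152
finger_force: 69.9
```

Request:
send_rows(moves=[0, 0.02, -0.35, 0, 0, 0, 0, 0, 0.04, -0.7, 0, 0, 0, 0, 0, 0.04, -1, 0, 0, 0, 0, 0, 0.04, -1, 0, 0, 0, 0, 0, 0.04, -1, 0, 0, 0, 0])

```text
clock: 23.35
tcp_pos: [0.6115, -0.2432, 0.219]
ee_rot: [[-0.997, 0.072, -0.001], [0.072, 0.997, 0.002], [0.001, 0.002, -1.0]]
contact_force: [0.4, -0.0, -0.7]
grip_width: 0.0149
finger_force: 69.9
```

```bash
python3 - <<'E'
from cell import readout, imaging
import cv2, numpy as np
im=imaging.get_image("top")["img"]; cv2.imwrite("pics/top_j.png",im[...,::-1])
def cnt(n,x0,y0,x1,y1):
    c=cv2.resize(im[y0:y1,x0:x1],None,fx=4,fy=4,interpolation=cv2.INTER_CUBIC); hs=cv2.cvtColor(c,cv2.COLOR_RGB2HSV)
    m=((hs[...,1]<60)&(hs[...,2]>60)).astype(np.uint8); k,l,st,ce=cv2.connectedComponentsWithStats(m)
    print(n,[(int(s[4]),(c/4+[x0,y0]).round(1).tolist()) for s,c in zip(st[1:],ce[1:]) if s[4]>60])
cnt("trough",246,188,284,292); cnt("box",95,200,178,280)
hs=cv2.cvtColor(im,cv2.COLOR_RGB2HSV)[200:280:2,95:175]
for r in hs: print("".join("w" if p[1]>70 else ("#" if p[2]>150 else "." if p[2]>90 else " ") for p in r))
s=readout.read_state(); print(s["clock"],s["tcp_pos"],s["ee_rot"].round(3).tolist(),s["contact_force"])
E
```

```text
trough []
box [(50778, [138.1, 237.1]), (1214, [155.6, 244.8]), (1466, [141.8, 246.8]), (1473, [113.6, 254.9]), (1498, [131.6, 260.8]), (2577, [148.6, 263.7])]
................................................................................
................................................................................
................................................................................
....................................www.........................................
...........................wwwwwwwwwwwwwwwwwww..................................
........................wwwwwwwwwwwwwwwwwwwwwwwwww   ...........................
.....................wwwwwwwwwwwwwwwwwwwwwwwwwwwwwwwww  ........................
...................wwwwwwwwwwwwwwwwwwwwwwwwwwwwwwwwwwwww  ......................
..................wwwwwwwwwwwwwwwwwwwwwwwwwwwwwwwwwwwwwwww  ....................
.................wwwwwwwwwwwwwwwwwwwwwwwwwwwwwwwwwwwwwwwwwww ...................
................wwwwwwwwwwwwwwwwwwwwwwwwwwwwwwwwwwwwwwwwwwwww ..................
................wwwwwwwwwwwwwwwwwwwwwwwwwwwwwwwww
[... 1751 characters left out ...]
...wwwwwwwwwwwwwwwwwwwwwww...###... .w.....wwwwwwww..#########
############...............wwwwwwwwwwwwwwwwww  ......wwwwwwwwwwwwww..###########
#################.................wwwwwwwwwwwwwwwwwwwwwwwwwwww...###############
########################..................wwwwwwwwwwwwwww...####################
################################################################################
################################################################################
################################################################################
23.4 [ 0.61151325 -0.24242448  0.21912717] [[-0.997, 0.071, -0.001], [0.071, 0.997, 0.002], [0.001, 0.002, -1.0]] [ 0.25187072  0.40839434 -1.01452685]
```

All six beads are in the box (two of them touching) and the trough is empty. Now I'll set the scoop down.

Request:
send_rows(moves=[0, 0, -0.1, -0.2, 0, 0, 0, 0, 0, -0.19, -0.5, 0, 0, 0, 0, 0, -0.19, -0.8, 0, 0, 0, 0, 0, -0.19, -1, 0, 0, 0, 0, 0, -0.19, -1, 0, 0, 0])

```text
clock: 23.9
tcp_pos: [0.6091, -0.2597, 0.1154]
ee_rot: [[-0.998, 0.07, -0.008], [0.07, 0.998, 0.004], [0.008, 0.004, -1.0]]
contact_force: [-0.0, 0.8, -2.0]
grip_width: 0.0151
finger_force: 69.8
```

Request:
send_rows(moves=[0, 0, 0, -0.2, 0, 0, 0, 0, 0, 0, -0.4, 0, 0, 0, 0, 0, 0, -0.55, 0, 0, 0, 0, 0, 0, -0.63, 0, 0, 0, 0, 0, 0, -0.67, 0, 0, 0, 0, 0, 0, -0.69, 0, 0, 0, 0, 0, 0, -0.69, 0, 0, 0, 0, 0, 0, -0.69, 0, 0, 0])

```text
clock: 24.7
tcp_pos: [0.6117, -0.263, 0.0514]
ee_rot: [[-0.997, 0.072, 0.0], [0.072, 0.997, 0.0], [-0.0, 0.0, -1.0]]
contact_force: [0.2, -0.4, -1.6]
grip_width: 0.0152
finger_force: 70.0
```

Still about 3 mm up; I'll lower gently until the force shows contact.

Request:
send_rows(moves=[0, 0, 0, -0.01, 0, 0, 0, 0, 0, 0, -0.02, 0, 0, 0, 0, 0, 0, -0.03, 0, 0, 0, 0, 0, 0, -0.033, 0, 0, 0, 0, 0, 0, -0.033, 0, 0, 0, 0, 0, 0, -0.033, 0, 0, 0])

```text
clock: 25.3
tcp_pos: [0.6114, -0.263, 0.048]
ee_rot: [[-0.997, 0.072, -0.0], [0.072, 0.997, 0.0], [0.0, 0.0, -1.0]]
contact_force: [-0.8, 0.8, 4.8]
grip_width: 0.0149
finger_force: 70.8
```

Request:
send_rows(moves=[0.3, 0, 0, 0, 0, 0, 0, 0.6, 0, 0, 0, 0, 0, 0, 1, 0, 0, 0, 0, 0, 0, 1, 0, 0, 0, 0, 0, 0, 1, 0, 0, 0, 0, 0, 0, 1, 0, 0, 0, 0, 0, 0, 1, 0, 0, 0, 0, 0, 0, 1, 0, 0, 0, 0, 0, 0])

```text
clock: 26.1
tcp_pos: [0.6111, -0.2628, 0.047]
ee_rot: [[-0.997, 0.072, -0.001], [0.072, 0.997, 0.001], [0.001, 0.001, -1.0]]
contact_force: [-0.2, 0.4, -0.5]
grip_width: 0.0856
finger_force: 0.0
```

Request:
send_rows(moves=[1, 0, 0, 0.1, 0, 0, 0, 1, 0, 0, 0.4, 0, 0, 0, 1, 0, 0, 0.8, 0, 0, 0, 1, 0, 0, 1, 0, 0, 0, 1, 0, 0, 1, 0, 0, 0, 1, 0, 0, 1, 0, 0, 0, 1, 0, 0, 1, 0, 0, 0])

```text
clock: 26.8
tcp_pos: [0.6101, -0.2624, 0.1456]
ee_rot: [[-0.997, 0.072, -0.004], [0.072, 0.997, 0.002], [0.004, 0.002, -1.0]]
contact_force: [-0.5, -0.9, -0.5]
grip_width: 0.0856
finger_force: 0.0
```

```bash
python3 - <<'E'
from cell import readout, imaging
import cv2, numpy as np, pickle, h
im=imaging.get_image("wrist"); pickle.dump(im,open("w7.pkl","wb")); h.addw("W","w7.pkl"); cv2.imwrite("pics/w7.png",im["img"][...,::-1])
hs=cv2.cvtColor(im["img"],cv2.COLOR_RGB2HSV)[40:290:7,190:370:4]
for r in hs: print("".join("w" if p[1]>70 else ("#" if p[2]>150 else "." if p[2]>90 else " ") for p in r))
x,y,t=.6114-.0716,-.263+.0716*.072,-.072
for l in ((106,0,73),(36,0,73),(-37.5,35,2.5),(-37.5,-35,2.5)):
    l=np.array(l)/1000; p=h.proj("W",[x+np.cos(t)*l[0]-np.sin(t)*l[1],y+np.sin(t)*l[0]+np.cos(t)*l[1],.004+l[2]])[0]
    print(l,p.round(),"col",((p[0]-190)/4).round(1),"row",((p[1]-40)/7).round(1))
s=readout.read_state(); print(s["clock"],s["tcp_pos"],s["grip_width"],s["contact_force"])
E
```

```text
####.wwwwwwwwwwwwwwwwwwwwwwwwwwwwwwwwww.#####
####wwwwwwwwwwwwwwwwwwwwwwwwwwwwwwwwwww.#####
####wwwwwwwwwwwwwwwwwwwwwwwwwwwwwwwwww..#####
####wwwwwwwwwwwwwwwwwwwwwwwwwwwwwwwwww.######
####wwwwwwwwwwwwwwwwwwwwwwwwwwwwwwwwww.######
####wwwwwwwwwwwwwwwwwwwwwwwwwwwwwwwwww.######
####wwwwwwwww####################.wwww..#####
####wwwwwwwww#####################wwww.######
####wwwwwwwww#####################wwww.######
####wwwwwwww# ..........#########..www.......
####wwwwwwww# ..........#########..www......#
####wwwwwwww# ..........##########wwww......#
####wwwwwwww............########.#wwww......#
####wwwwwwwww. ..........#######.#wwww......#
####wwwwwwwww# ..........#######.#wwww......#
####wwwwwwwww# ..........#######.#www.......#
####wwwwwwwww# ..........#######..www......##
####wwwwwwwww# .................#.www........
####wwwwwwwww##############......wwww.##.....
####wwwwwwwwwwwwwwwwwwwwwwwwwwwwwwwww.##.....
####wwwwwwwwwwwwwwwwwwwwwwwwwwwwwwwww.##.....
####wwwwwwwwwwwwwwwwwwwwwwwwwwwwwwwww.##.....
####wwwwwwwwwwwwwwwwwwwwwwwwwwwwwwwww.#......
####wwwwwwwwwwwwwwwwwwwwwwwwwwwwwwwww.#...
[... 167 characters left out ...]
wwwwwwwwwww.###...##
####wwwwwwwwwwwwwwwwwwwwwwwwwwwwwwww.########
####wwwwwwwwwwwwwwwwwwwwwwwwwwwwwwww#########
####wwwwwwwwwwwwwwwwwwwwwwwwwwwwwwww#########
####.wwwwwwwwwwwwwwwwwwwwwwwwwwwwww..########
#################....wwwwwwwwwwwwww##########
#############################################
#############################################
#############################################
[0.106 0.    0.073] [282. 270.] col 23.1 row 32.8
[0.036 0.    0.073] [282. 172.] col 23.1 row 18.8
[-0.0375  0.035   0.0025] [323.  77.] col 33.3 row 5.3
[-0.0375 -0.035   0.0025] [241.  77.] col 12.9 row 5.3
26.85 [ 0.61002368 -0.26233332  0.14523152] 0.08524806347537911 [-0.49337898  0.96916769 -0.98556924]
```

The scoop stands flat and free on the mat where predicted, with the gripper open and clear of it.

```bash
python3 -c "
from cell import r
print(r.sign_off())"
```

```text
the job is handed in; nothing more can be done
None
```

I handed the job in at about 27 s: the last top view showed all six beads in the heart box and none in the trough, and the scoop stands released on the cork mat; the hand-in returned no verdict.

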